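# Roll the rolling pin to its row of blue tiles

### The arm

A 6-joint arm with a two-finger parallel gripper is mounted at the origin on the work surface. World frame = base frame: x ahead of the robot, y to its left, z up, the work surface at z = 0. Lengths are in mm, angles in rad, forces in N, time in s.
With the tool pointing down it reaches from about 300 to 850 mm from the base axis. Payload 4.2 kg.
Tool frame: the origin (TCP) lies midway between the tips of the shut fingers; the grasp point (between the pads) lies 19 mm behind it (r.hold_point_z is the distance from the TCP to the grasp point, in mm); z points along the fingers, y is the line along which they close (so a half turn about z gives the same grasp; the last joint's range is limited). The gripper opens to 91 mm and grips with 3 to 60 N. Pads are 32 mm wide; open, the fingers measure 118 mm over their backs; the gripper's body (76 mm by 178 mm) begins 60 mm behind the grasp point.
Start: joints at [1.188, 0.32, 1.565, -0, 1.257, -0.02], TCP at [204.068, 537.589, 190.576] pointing down, gripper open.
Joint ranges: [-3.11, 3.11], [-0.84, 2.01], [0.21, 2.61], [-1.34, 4.49], [0.05, 2.63], [-2.56, 2.56]. Speed limits (rad/s): [2.57, 2.57, 3.14, 3.14, 3.14, 3.14].

### API

Orientations are given as a unit quaternion [x, y, z, w].
In Python, from workcell import r, viewer gives the robot as it stands. The module is installed in compiled form; this text tells all that it offers.
- The arm moves only by the tool play_rows, never from a script. Its argument "moves" is one flat list of numbers, 7 for each row, row after row: the turn, a rotation vector about the tool's x, y, z in rad, then the shift along the tool's x, y, z in m, then the finger opening in m, from 0 to 0.0912. In form: [wx, wy, wz, dx, dy, dz, grip, wx, wy, wz, dx, dy, dz, grip, ...]. A call has 1 to 8 rows; each row shifts and turns the commanded pose from where the row before left it, along the tool's axes as they then stand; what a row does not reach is not made up. A row lasts 1/10 s, in which the tool goes at most 50 mm and 8.59 degrees, less where a joint would pass 70% of its speed; a pose out of reach is approached as far as the arm can. A call with a gripper value outside its range is refused whole. The fingers move at their own pace and stop on an object; "grip_force" is the grip in N (left out, the last holds). Time passes only in rows, so rows that do not move let the fingers close. It gives the time, the measured TCP pose, the force, the opening and the grip force at its end, in the units of the state.
- r.read_state(): the state, without advancing time (a new reading comes with each control period).
- viewer.grab_frame(name): name is "scene" or "top" or "wrist"; returns a dict with "color" (384x512x3 uint8, red, green, blue), "range_z" (384x512 float32, mm along the optical axis (not along the pixel's ray), 0 where there is no reading), "K" (3x3 intrinsics, pixels), "rvec" (rotation vector, rad) and "tvec" (3), from world to camera coordinates, as OpenCV has them. Camera axes: x right, y down, z forward; pixel columns grow to the right and rows downward; lengths in mm; the calibration is good to about 2 mm. A picture is of the moment at which its call begins.
- r.hand_in(): hands the job in; it is judged then, once.
The state is a dict: "time_s": time; "q": joint angles; "qvel": joint speeds; "joint_efforts": joint torques, N m; "tcp_pos": TCP position; "tool_rot": TCP orientation; "wrist_force": force on the tool from outside, world axes, zero at the start; "torque": the same for the moment, N m; "opening": finger opening in mm; "gripper_force": force on a finger pad.
Only numpy, scipy, OpenCV 4.12 (cv2) and the standard library are available. Lean on these libraries where they do the work, as an engineer would, in place of code of your own. Each camera call takes 0.05 s, during which the arm holds its last target. There are 200 camera calls.

### The job

Clear the working patch of the counter: with your fingertips on top of the rolling pin, roll it across to the row of blue tiles and leave it lying still there, with both ends of its barrel over the blue. Roll it rather than drag it, never push it below half its height, do not grip or lift it, and leave everything else on the counter where it stands.

Things in the scene. Friction and masses are not known exactly. Their poses are not given: they have to be found in the camera images.
- pin_center (a point): centre of the wooden rolling pin lying on the counter: cylindrical barrel 50 mm in diameter, 160 mm long, a dark handle 26 mm thick, 45 mm long at each end, about 0.3 kg. The point is on the axis, mid-barrel, 25 mm above the counter. Its x axis runs along the pin; its z axis, marked by a thin red line along the barrel, turns with the pin and points up at the start
- pin_near (a point): centre of the barrel's end face on the robot's side, on the axis, 80 mm from pin_center (the handle sticks out beyond it). Rolled from above without slipping, the pin travels half as far as the fingertips do
- pin_far (a point): centre of the barrel's other end face, on the axis, 80 mm from pin_center, away from the robot. Let go while rolling slowly, the pin stops by itself within a centimetre or two
- blue_row: row of five dark blue tiles set flush in the orange counter, 70 mm wide, 416 mm long; origin at its centre, level with the counter; x axis along the row (roughly away from the robot), y axis across it. Flat: nothing there stops the pin. It lies to the left or right of the pin, roughly parallel to it, the way between them free
- jug: bystander, loose: brass-coloured aluminium jug, 116 mm wide, 185 mm tall, handle on its own +y side; origin at the centre of its underside
- canister: bystander, loose: lidded steel canister, 100 mm wide, 162 mm tall; origin at the centre of its underside
- sugar_bowl: bystander, loose: blue ceramic bowl, 100 mm wide, 55 mm tall; origin at the centre of its underside
- saucer_a: bystander, loose: white ceramic saucer, 110 mm wide, 18 mm tall; origin at the centre of its underside
- saucer_b: bystander, loose: blue ceramic saucer, 110 mm wide, 18 mm tall; origin at the centre of its underside
- spoon_rest: bystander, loose: wooden spoon rest with its spoon, 160 x 85 mm, 24 mm tall; origin at the centre of its underside
- tea_glass: bystander, loose: green tea glass, 64 mm wide, 85 mm tall; origin at the centre of its underside

How it is judged:
By the outcome, as a careful person would: the job done as asked, in the order asked, and still so for the second after the job is handed in, with the robot touching nothing.
It also fails if it takes over 69 s, if anything falls off the work surface, if the arm or the gripper's body presses on something with over 40 N, if the wrist force passes 120 N, or if a joint passes its speed limit or range.

## Working session

There is one attempt and no reset: what is moved stays moved. The work goes in short steps, Python scripts to look and compute and a tool call to move; the robot and the scene stay as the last step left them, time stands still between calls to the robot, and variables do not carry over. Pictures are saved under pics/ and viewed, at most 10 in all, crops included, and the job is handed in when it is done.

Besides the shell and the picture viewer there is one more tool, called after "Call:" in YAML: its name, and indented under it one key for each argument. play_rows: Moves the arm, as the interface text tells. Its arguments: {"type":"object","properties":{"moves":{"type":"array"},"grip_force":{"type":"number"}},"required":["moves"]}

```bash
mkdir -p pics; cat > h.py <<'E'
import numpy as np,cv2
from workcell import r,viewer
def grab(n,f):
    d=viewer.grab_frame(n); cv2.imwrite('pics/'+f+'.png',d['color'][:,:,::-1]); np.savez('pics/'+f+'.npz',**d); return d
def pt(d,u,v):
    K=d['K'];z=d['range_z'][int(v),int(u)];R=cv2.Rodrigues(np.array(d['rvec'],float))[0]
    return R.T@(np.array([(u-K[0,2])/K[0,0]*z,(v-K[1,2])/K[1,1]*z,z])-np.array(d['tvec']).ravel())
def plane(d,u,v,h):
    K=d['K'];R=cv2.Rodrigues(np.array(d['rvec'],float))[0];c=-R.T@np.array(d['tvec']).ravel()
    a=R.T@np.array([(u-K[0,2])/K[0,0],(v-K[1,2])/K[1,1],1]);return c+a*(h-c[2])/a[2]
E
python3 - <<'E'
from h import *
a=grab('top','top0');b=grab('scene','sc0')
cv2.imwrite('pics/both.png',cv2.resize(np.vstack([a['color'],b['color']])[:,:,::-1],(400,600)))
print(r.read_state())
E
```

```text
{'time_s': 0.1, 'q': array([ 1.18802590e+00,  3.20209586e-01,  1.56554557e+00, -3.47665721e-05,
        1.25743447e+00, -2.00354927e-02]), 'qvel': array([-0.0002446 , -0.00221091, -0.00420433, -0.0001807 , -0.00156574,
        0.00168859]), 'joint_efforts': array([ 7.01881363e-04, -4.13331771e+01, -2.32508075e+01,  7.27495272e-02,
        4.20798501e-02, -3.10743712e-05]), 'tcp_pos': array([203.87165476, 537.11024128, 189.81941587]), 'tool_rot': array([ 1.80369440e-01,  9.83598611e-01, -7.85651353e-04, -1.43533723e-04]), 'wrist_force': array([-0.21711552, -0.77658667,  1.57311349]), 'torque': array([-0.0520837 ,  0.01743941,  0.00331526]), 'gripper_force': 0.0, 'opening': 91.19676789343806}
```

View pics/top0.png

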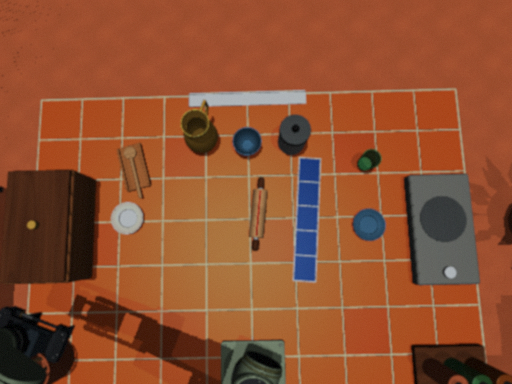

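View pics/sc0.png

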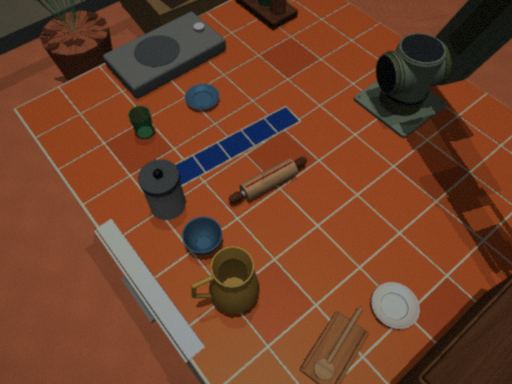

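The top view shows the pin with handles from (261,180) to (255,247). The blue row to its right has corners at about (301,157), (321,158), (294,280) and (316,282). The canister is at (294,134), near the row's far end. An enlarged crop will give the exact pixels.

```bash
python3 - <<'E'
from h import *
d=dict(np.load('pics/top0.npz'))
c=d['color'][110:300,220:350,::-1];cv2.imwrite('pics/crop.png',cv2.resize(c,None,fx=3,fy=3,interpolation=cv2.INTER_CUBIC))
for n,(u,v),h in [('r1',(301,157),0),('r2',(321.5,158),0),('r3',(294,280),0),('r4',(316,282),0),('far',(260.8,191),25),('near',(256.3,237),25),('canC',(294,134),160)]:print(n,plane(d,u,v,h).round(),pt(d,u,v).round())
hsv=cv2.cvtColor(d['color'],cv2.COLOR_RGB2HSV)
R=cv2.Rodrigues(d['rvec'].astype(float))[0]
# height map of pin
P=np.array([pt(d,u,v) for v in range(170,260) for u in range(240,280)])
m=(P[:,2]>30)&(P[:,2]<60);Q=P[m];print(m.sum(),Q.mean(0),np.percentile(Q[:,2],[50,95]))
w,V=np.linalg.eigh(np.cov(Q[:,:2].T));t=(Q[:,:2]-Q[:,:2].mean(0))@V[:,1];print(V[:,1],t.min(),t.max(),w**.5)
B=P[(P[:,2]>42)];t=(B[:,:2]-Q[:,:2].mean(0))@V[:,1];print(B.mean(0),t.min(),t.max())
E
```

```text
r1 [ 710. -184.    0.] [ 710. -184.    2.]
r2 [ 705. -255.    0.] [ 704. -255.    3.]
r3 [ 291. -142.    0.] [ 291. -142.    1.]
r4 [ 283. -215.    0.] [ 283. -216.   -3.]
far [590. -40.  25.] [586. -39.  50.]
near [435. -21.  25.] [435. -21.  33.]
canC [ 744. -144.  160.] [ 749. -146.  143.]
849 [513.33968257 -28.12673358  43.30641441] [44.93320393 52.1497023 ]
[-0.99322659  0.11619355] -124.62200167830463 121.52016726219398 [12.98299872 60.10993611]
[512.60591911 -28.05064855  72.98729241] -81.53611196784136 112.39521329091006
```

View pics/crop.png

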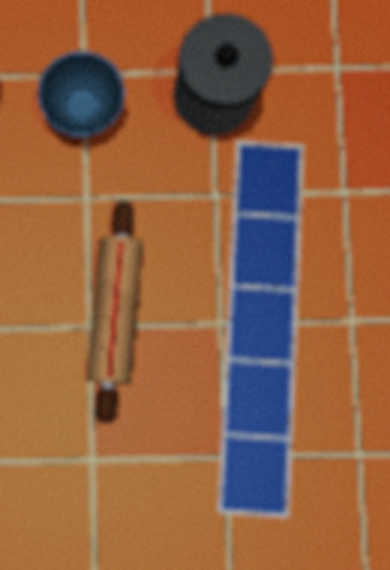

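The crop confirms the geometry. The pin's centre is at about (513,-28) with its axis at -0.117 rad. The row's centre line is at -0.097 rad, 172 mm away toward -y. I'll put the tool's y axis along the pin, so both tips press on the barrel, and roll along the tool's -x in short strokes. The approach comes first.

Call:
play_rows:
  moves: [0,0,0,-0.035,-0.03,0,0.09,0,0,0,-0.035,-0.03,0,0.09,0,0,0,-0.035,-0.03,0,0.09,0,0,0,-0.035,-0.03,0,0.09,0,0,0,-0.035,-0.03,0,0.09,0,0,0,-0.035,-0.03,0,0.09,0,0,0,-0.035,-0.03,0,0.09]

```text
time_s: 0.8
tcp_pos: [358.9, 252.5, 190.4]
tool_rot: [0.18, 0.984, -0.0, -0.0]
wrist_force: [0.6, -0.1, -0.8]
opening: 89.7
gripper_force: 0.0
```

Call:
play_rows:
  moves: [0,0,0,-0.035,-0.03,0,0.07,0,0,0,-0.035,-0.03,0,0.07,0,0,0,-0.035,-0.03,0,0.07,0,0,0,-0.035,-0.03,0,0.07,0,0,0,-0.035,-0.03,0,0.07,0,0,0,-0.035,-0.03,0,0.07,0,0,0,-0.035,-0.03,0,0.07]

```text
time_s: 1.5
tcp_pos: [513.5, -30.8, 190.3]
tool_rot: [0.181, 0.984, 0.0, -0.0]
wrist_force: [0.3, 0.7, 0.0]
opening: 70.0
gripper_force: 0.0
```

Call:
play_rows:
  moves: [0,0,0.13,0,0,0,0.07,0,0,0.13,0,0,0,0.07,0,0,0.13,0,0,0,0.07,0,0,0.13,0,0,0,0.07,0,0,0.13,0,0,0,0.07]

```text
time_s: 2.0
tcp_pos: [512.8, -29.0, 190.0]
tool_rot: [0.487, 0.873, -0.0, -0.0]
wrist_force: [-0.0, -0.1, -0.6]
opening: 69.8
gripper_force: 0.0
```

Call:
play_rows:
  moves: [0,0,0.13,0,0,0,0.07,0,0,0.13,0,0,0,0.07,0,0,0.13,0,0,0,0.07,0,0,0.13,0,0,0,0.07,0,0,0.13,0,0,0,0.07,0,0,0,0,0,0,0.07]

```text
time_s: 2.6
tcp_pos: [512.8, -28.9, 190.1]
tool_rot: [0.739, 0.674, -0.0, -0.0]
wrist_force: [-0.5, 0.1, -0.4]
opening: 70.4
gripper_force: 0.0
```

```bash
cat >> h.py <<'E'
from scipy.spatial.transform import Rotation as Ro
def st(px=None,py=None,pz=50):
    s=r.read_state();M=Ro.from_quat(s['tool_rot']).as_matrix()
    print('t',round(s['time_s'],2),'tcp',s['tcp_pos'].round(1),'F',s['wrist_force'].round(1),'open',round(s['opening'],1),'yang',np.arctan2(M[1,1],M[0,1]).round(4),'z',M[:,2].round(3))
    if px is not None: print('tool-frame shift to pin',(M.T@(np.array([px,py,pz])-s['tcp_pos'])).round(1))
E
python3 - <<'E'
from h import *
st(513,-28);grab('wrist','w0')
E
```

```text
t 2.6 tcp [512.8 -28.9 190.1] F [-0.5  0.1 -0.4] open 70.4 yang -0.0917 z [-0.001  0.    -1.   ]
tool-frame shift to pin [  0.9   0.2 140.1]
```

View pics/w0.png

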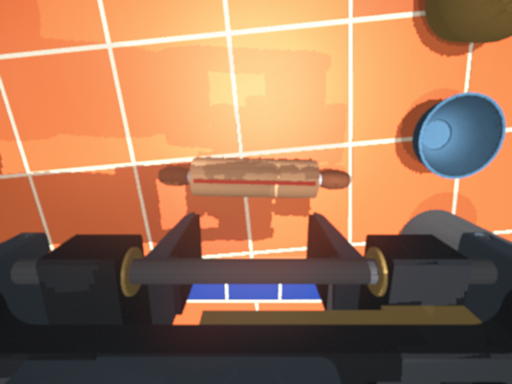

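The wrist view shows the pin level at (190–318, 178), its red line near the top and the fingers in front of it. I'll fit its pose from the wrist depth.

```bash
cat >> h.py <<'E'
from scipy.optimize import least_squares
def cloud(d):
    z=d['range_z'].astype(float);v,u=np.mgrid[:384,:512];K=d['K'];R=cv2.Rodrigues(np.array(d['rvec'],float))[0]
    C=np.stack([(u-K[0,2])/K[0,0]*z,(v-K[1,2])/K[1,1]*z,z],-1)-np.array(d['tvec']).ravel()
    P=(C@R)[z>0];return P
def pin(d,x0,y0,w=60):
    P=cloud(d);m=(abs(P[:,0]-x0)<70)&(abs(P[:,1]-y0)<w)&(P[:,2]>15)&(P[:,2]<60);Q=P[m]
    f=lambda p:np.hypot(Q[:,1]-p[0]-p[1]*(Q[:,0]-x0),Q[:,2]-p[2])-25
    s=least_squares(f,[y0,-.117,25],loss='soft_l1',f_scale=2)
    print('pin n',len(Q),'y at x0',s.x[0].round(1),'slope',s.x[1].round(4),'z',s.x[2].round(1),'res',np.median(abs(f(s.x))).round(2))
    y=-199-.0975*(x0-497);print('remaining to row',(s.x[0]-y).round(1))
E
python3 - <<'E'
from h import *
for n in ('w0','top0','sc0'): pin(dict(np.load(f'pics/{n}.npz')),513,-28)
E
```

```text
pin n 4317 y at x0 -30.2 slope -0.115 z 24.6 res 0.41
remaining to row 170.3
pin n 624 y at x0 -28.0 slope -0.1162 z 25.2 res 1.26
remaining to row 172.5
pin n 904 y at x0 -27.6 slope -0.1176 z 25.7 res 0.96
remaining to row 172.9
```

Call:
play_rows:
  moves: [0,0,0.024,0.012,0,0.03,0.07,0,0,0,0,0,0.045,0.07,0,0,0,0,0,0.04,0.07,0,0,0,0,0,0.015,0.07,0,0,0,0,0,0,0.07]

```text
time_s: 3.15
tcp_pos: [511.9, -16.9, 58.0]
tool_rot: [0.746, 0.666, -0.002, -0.002]
wrist_force: [-0.5, -0.2, 0.0]
opening: 70.3
gripper_force: 0.0
```

Call:
play_rows:
  moves: [0,0,0,0,0,0.005,0.07,0,0,0,0,0,0.003,0.07,0,0,0,0,0,0.002,0.07,0,0,0,0,0,0,0.07]

```text
time_s: 3.55
tcp_pos: [514.6, -17.1, 51.0]
tool_rot: [0.747, 0.665, 0.0, 0.0]
wrist_force: [0.6, 0.8, 0.6]
opening: 70.0
gripper_force: 0.0
```

Call:
play_rows:
  moves: [0,0,0,0,0,0.001,0.07,0,0,0,0,0,0.001,0.07,0,0,0,0,0,0,0.07]

```text
time_s: 3.85
tcp_pos: [514.2, -17.0, 48.6]
tool_rot: [0.747, 0.665, 0.0, 0.0]
wrist_force: [0.2, -0.7, 0.5]
opening: 70.1
gripper_force: 0.0
```

```bash
python3 - <<'E'
from h import *
d=grab('wrist','w1');pin(d,513,-29);st(513,-29)
cv2.imwrite('pics/w1c.png',cv2.resize(d['color'][150:350,120:400,::-1],None,fx=2.5,fy=2.5))
E
```

```text
pin n 8387 y at x0 -30.2 slope -0.1154 z 24.7 res 0.34
remaining to row 170.3
t 3.9 tcp [514.2 -17.   48.6] F [-0.3  0.6 -0. ] open 69.9 yang -0.1159 z [ 0.  0. -1.]
tool-frame shift to pin [-12.1   0.2  -1.4]
```

View pics/w1c.png

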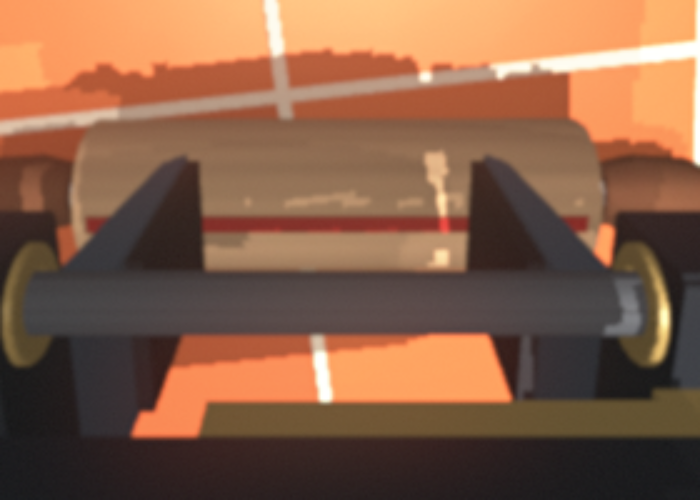

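The crop shows both fingertips hovering over the barrel on its +y side, at about (185,160) and (490,160), with the red line still on top. There is no contact yet, so I'll move nearer the crown and press.

Call:
play_rows:
  moves: [0,0,0,0,0,-0.005,0.07,0,0,0,-0.008,0,0,0.07,0,0,0,0,0,0.003,0.07,0,0,0,0,0,0.001,0.07,0,0,0,0,0,0.001,0.07,0,0,0,0,0,0,0.07]

```text
time_s: 4.5
tcp_pos: [513.1, -24.9, 48.2]
tool_rot: [0.747, 0.665, -0.0, -0.0]
wrist_force: [-0.4, -0.6, -0.4]
opening: 69.6
gripper_force: 0.0
```

Call:
play_rows:
  moves: [0,0,0,0,0,0.001,0.07,0,0,0,0,0,0,0.07]

```text
time_s: 4.7
tcp_pos: [513.2, -24.9, 47.4]
tool_rot: [0.747, 0.665, -0.0, -0.0]
wrist_force: [-0.5, -0.4, 1.4]
opening: 70.0
gripper_force: 0.0
```

Call:
play_rows:
  moves: [0,0,0,0,0,0.001,0.07,0,0,0,0,0,0,0.07]

```text
time_s: 4.9
tcp_pos: [513.3, -24.9, 46.5]
tool_rot: [0.747, 0.665, 0.0, -0.0]
wrist_force: [-0.6, 0.0, -0.7]
opening: 69.8
gripper_force: 0.0
```

Call:
play_rows:
  moves: [0,0,0,0,0,0.001,0.07,0,0,0,0,0,0,0.07]

```text
time_s: 5.1
tcp_pos: [513.2, -24.9, 45.4]
tool_rot: [0.747, 0.665, -0.0, -0.0]
wrist_force: [0.2, -0.3, 0.3]
opening: 69.9
gripper_force: 0.0
```

Call:
play_rows:
  moves: [0,0,0,0,0,0.001,0.07,0,0,0,0,0,0.001,0.07,0,0,0,0,0,0,0.07]

```text
time_s: 5.4
tcp_pos: [513.2, -24.9, 43.4]
tool_rot: [0.747, 0.665, -0.0, -0.0]
wrist_force: [-0.0, 0.5, -0.0]
opening: 70.1
gripper_force: 0.0
```

Call:
play_rows:
  moves: [0,0,0,0,0,0.001,0.07,0,0,0,0,0,0,0.07]

```text
time_s: 5.6
tcp_pos: [513.2, -25.0, 42.4]
tool_rot: [0.747, 0.665, -0.0, -0.0]
wrist_force: [-0.2, 0.3, 0.2]
opening: 70.1
gripper_force: 0.0
```

Call:
play_rows:
  moves: [0,0,0,0,0,0.001,0.07,0,0,0,0,0,0,0.07]

```text
time_s: 5.8
tcp_pos: [513.2, -24.9, 41.4]
tool_rot: [0.747, 0.665, -0.0, -0.0]
wrist_force: [-0.0, 0.5, -0.0]
opening: 69.8
gripper_force: 0.0
```

Call:
play_rows:
  moves: [0,0,0,0,0,0.001,0.07,0,0,0,0,0,0,0.07]

```text
time_s: 6.0
tcp_pos: [513.2, -25.0, 40.4]
tool_rot: [0.747, 0.665, -0.0, -0.0]
wrist_force: [-0.1, -0.5, -0.5]
opening: 70.1
gripper_force: 0.0
```

```bash
python3 - <<'E'
from h import *
d=grab('scene','s2');w=grab('wrist','w2');pin(w,513,-29)
a=cv2.resize(d['color'][100:240,200:360,::-1],None,fx=4,fy=4);b=cv2.resize(w['color'][150:350,120:400,::-1],(640,457))
a=cv2.resize(a,(400,350));b=cv2.resize(b,(400,286));b=cv2.copyMakeBorder(b,0,64,0,0,0);cv2.imwrite('pics/c2.png',np.hstack([a,b]))
E
```

```text
pin n 9665 y at x0 -30.2 slope -0.1158 z 24.6 res 0.36
remaining to row 170.4
```

View pics/c2.png

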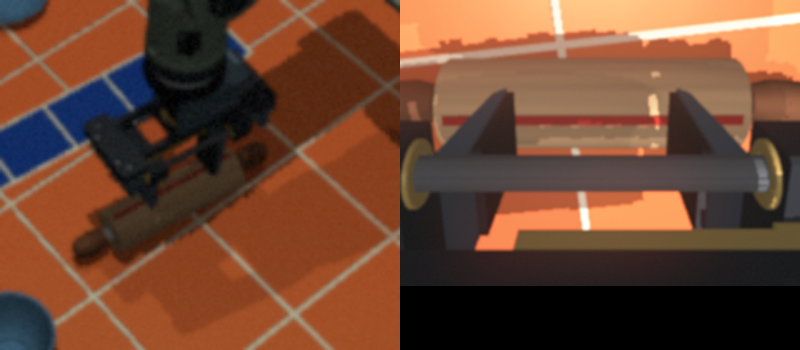

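The tips sit just above the crown, near (150,195) and (212,165) in the left panel, and the pin hasn't moved. Opening the fingers raises their tips, so I'll keep lowering.

Call:
play_rows:
  moves: [0,0,0,0,0,0.001,0.07,0,0,0,0,0,0,0.07]

```text
time_s: 6.3
tcp_pos: [513.2, -24.9, 39.4]
tool_rot: [0.747, 0.665, -0.0, -0.0]
wrist_force: [0.3, -0.1, 0.3]
opening: 70.1
gripper_force: 0.0
```

Call:
play_rows:
  moves: [0,0,0,0,0,0.001,0.07,0,0,0,0,0,0,0.07]

```text
time_s: 6.5
tcp_pos: [513.2, -25.0, 38.4]
tool_rot: [0.747, 0.665, -0.0, -0.0]
wrist_force: [-0.6, 0.3, -0.0]
opening: 69.9
gripper_force: 0.0
```

Call:
play_rows:
  moves: [0,0,0,0,0,0.001,0.07,0,0,0,0,0,0,0.07]

```text
time_s: 6.7
tcp_pos: [513.2, -24.9, 37.4]
tool_rot: [0.747, 0.665, -0.0, -0.0]
wrist_force: [0.1, 0.8, 0.6]
opening: 70.1
gripper_force: 0.0
```

Call:
play_rows:
  moves: [0,0,0,0,0,0.001,0.07,0,0,0,0,0,0,0.07]

```text
time_s: 6.9
tcp_pos: [513.2, -25.0, 36.4]
tool_rot: [0.747, 0.665, -0.0, -0.0]
wrist_force: [0.8, -0.0, -0.0]
opening: 69.9
gripper_force: 0.0
```

```bash
python3 - <<'E'
from h import *
w=grab('wrist','w3');pin(w,513,-29)
P=cloud(w);s=r.read_state();M=Ro.from_quat(s['tool_rot']).as_matrix();T=(P-s['tcp_pos'])@M
# tool-frame points of fingers: gap side 
for sg in (1,-1):
    m=(T[:,1]*sg>25)&(T[:,1]*sg<62)&(abs(T[:,0])<30)&(T[:,2]<20)&(P[:,2]>45)
    Q=T[m]
    for lo in range(-70,0,5):
        k=(Q[:,2]>=lo)&(Q[:,2]<lo+5)
        if k.any():print(sg,lo,k.sum(),'x',Q[k,0].min().round(),Q[k,0].max().round(),'y',Q[k,1].min().round(),Q[k,1].max().round())
E
```

```text
pin n 9832 y at x0 -30.2 slope -0.1156 z 24.7 res 0.36
remaining to row 170.3
1 -70 194 x -17.0 17.0 y 34.0 46.0
1 -65 166 x -18.0 17.0 y 34.0 45.0
1 -60 148 x -17.0 17.0 y 34.0 44.0
1 -55 127 x -17.0 17.0 y 34.0 44.0
1 -50 138 x -5.0 17.0 y 34.0 44.0
1 -45 114 x -6.0 17.0 y 34.0 44.0
1 -40 113 x -9.0 17.0 y 34.0 43.0
1 -35 112 x -12.0 17.0 y 34.0 43.0
1 -30 103 x -14.0 16.0 y 34.0 42.0
1 -25 37 x -15.0 16.0 y 34.0 39.0
1 -15 624 x -18.0 9.0 y 25.0 62.0
1 -10 188 x -20.0 12.0 y 25.0 62.0
-1 -70 196 x -17.0 17.0 y -48.0 -36.0
-1 -65 163 x -18.0 17.0 y -47.0 -36.0
-1 -60 141 x -17.0 17.0 y -47.0 -36.0
-1 -55 135 x -16.0 17.0 y -47.0 -36.0
-1 -50 129 x -4.0 17.0 y -46.0 -36.0
-1 -45 120 x -6.0 17.0 y -46.0 -36.0
-1 -40 118 x -10.0 17.0 y -46.0 -36.0
-1 -35 110 x -12.0 16.0 y -45.0 -36.0
-1 -30 100 x -14.0 17.0 y -44.0 -36.0
-1 -25 38 x -16.0 16.0 y -41.0 -36.0
-1 -20 5 x -4.0 -2.0 y -33.0 -28.0
-1 -15 693 x -18.0 10.0 y -62.0 -25.0
-1 -10 181 x -20.0 12.0 y -62.0 -25.0
```

The fingertips actually end about 22 mm behind the TCP at this opening, and they are flat over ±16 mm in x. Contact should therefore come at TCP z ≈ 28. I'll shift back 8 mm and lower.

Call:
play_rows:
  moves: [0,0,0,0.008,0,0,0.07,0,0,0,0,0,0.003,0.07,0,0,0,0,0,0.003,0.07,0,0,0,0,0,0.001,0.07,0,0,0,0,0,0,0.07]

```text
time_s: 7.45
tcp_pos: [514.0, -17.0, 29.2]
tool_rot: [0.747, 0.665, -0.0, -0.0]
wrist_force: [-0.5, -0.0, 0.2]
opening: 69.7
gripper_force: 0.0
```

Call:
play_rows:
  moves: [0,0,0,0,0,0.001,0.07,0,0,0,0,0,0,0.07]

```text
time_s: 7.65
tcp_pos: [514.2, -17.1, 28.4]
tool_rot: [0.747, 0.665, -0.0, -0.0]
wrist_force: [0.9, 0.4, -0.0]
opening: 70.1
gripper_force: 0.0
```

Call:
play_rows:
  moves: [0,0,0,0,0,0.001,0.07,0,0,0,0,0,0,0.07]

```text
time_s: 7.85
tcp_pos: [514.2, -17.1, 27.5]
tool_rot: [0.747, 0.665, -0.0, -0.0]
wrist_force: [0.1, 0.0, -0.2]
opening: 69.5
gripper_force: 0.0
```

Call:
play_rows:
  moves: [0,0,0,0,0,0.001,0.07,0,0,0,0,0,0,0.07]

```text
time_s: 8.05
tcp_pos: [514.4, -17.0, 26.8]
tool_rot: [0.747, 0.665, 0.0, 0.0]
wrist_force: [-0.8, -0.2, 3.0]
opening: 70.0
gripper_force: 1.2
```

Call:
play_rows:
  moves: [0,0,0,0,0,0.001,0.07,0,0,0,0,0,0,0.07]

```text
time_s: 8.25
tcp_pos: [514.4, -17.0, 26.7]
tool_rot: [0.747, 0.665, 0.0, 0.0]
wrist_force: [-2.4, 0.2, 9.7]
opening: 69.9
gripper_force: 4.8
```

```bash
python3 - <<'E'
from h import *
w=grab('wrist','w4');pin(w,513,-29);st()
P=cloud(w);s=r.read_state();M=Ro.from_quat(s['tool_rot']).as_matrix();T=(P-s['tcp_pos'])@M
for sg in (1,-1):
    Q=T[(T[:,1]*sg>33.5)&(T[:,1]*sg<48)&(abs(T[:,0])<19)&(P[:,2]>45)]
    for lo in range(-36,-14,2):
        k=(Q[:,2]>=lo)&(Q[:,2]<lo+2)
        if k.any():print(sg,lo,k.sum(),'x',Q[k,0].min().round(),Q[k,0].max().round(),'y',Q[k,1].min().round(),Q[k,1].max().round())
E
```

```text
pin n 8111 y at x0 -30.3 slope -0.1151 z 24.9 res 0.39
remaining to row 170.3
t 8.3 tcp [514.4 -17.   26.7] F [-2.6  0.3  9.9] open 69.8 yang -0.116 z [ 0.001 -0.    -1.   ]
1 -36 41 x -10.0 16.0 y 34.0 43.0
1 -34 46 x -10.0 17.0 y 34.0 42.0
1 -32 38 x -12.0 17.0 y 34.0 42.0
1 -30 48 x -13.0 17.0 y 34.0 42.0
1 -28 45 x -14.0 16.0 y 34.0 41.0
1 -26 32 x -15.0 17.0 y 34.0 41.0
1 -24 30 x -16.0 16.0 y 34.0 38.0
1 -22 14 x -10.0 0.0 y 34.0 34.0
1 -20 7 x -2.0 3.0 y 34.0 34.0
-1 -36 46 x -10.0 16.0 y -45.0 -36.0
-1 -34 41 x -10.0 16.0 y -45.0 -36.0
-1 -32 49 x -12.0 17.0 y -44.0 -36.0
-1 -30 38 x -13.0 16.0 y -44.0 -36.0
-1 -28 43 x -14.0 16.0 y -43.0 -36.0
-1 -26 34 x -15.0 16.0 y -43.0 -34.0
-1 -24 75 x -17.0 16.0 y -41.0 -34.0
-1 -22 46 x -17.0 -1.0 y -37.0 -34.0
-1 -20 22 x -4.0 2.0 y -37.0 -34.0
```

Contact is firm at about 10 N, shared by both tips. First rolling stroke:

Call:
play_rows:
  moves: [0,0,0,-0.003,0,0,0.07,0,0,0,-0.006,0,0,0.07,0,0,0,-0.007,0,0,0.07,0,0,0,-0.007,0,0,0.07,0,0,0,-0.007,0,0,0.07,0,0,0,-0.007,0,0,0.07,0,0,0,-0.006,0,-0.002,0.07,0,0,0,0,0,-0.008,0.07]

```text
time_s: 9.1
tcp_pos: [508.5, -60.1, 35.1]
tool_rot: [0.747, 0.665, -0.001, -0.001]
wrist_force: [-0.7, 0.1, 0.1]
opening: 70.3
gripper_force: 0.0
```

```bash
cat >> h.py <<'E'
def look(n,y0,w=45):
    d=grab('wrist',n);pin(d,513,y0,w);st(513,y0)
E
python3 - <<'E'
from h import *
look('w5',-50)
E
```

```text
pin n 11820 y at x0 -53.6 slope -0.1153 z 24.5 res 0.36
remaining to row 147.0
t 9.15 tcp [509.8 -60.   36.7] F [0.1 0.4 1.3] open 70.1 yang -0.1166 z [ 0.001 -0.    -1.   ]
tool-frame shift to pin [ 10.3   2.1 -13.3]
```

It rolled cleanly: the pin moved 23 mm for 43 mm of tip travel. I'll set back and repeat.

Call:
play_rows:
  moves: [0,0,0,0.01,0,0,0.07,0,0,0,0.005,0,0,0.07,0,0,0,0,0,0,0.07,0,0,0,0,0,0,0.07]

```text
time_s: 9.55
tcp_pos: [510.9, -44.3, 35.3]
tool_rot: [0.747, 0.665, -0.0, -0.0]
wrist_force: [-0.4, 0.6, 0.4]
opening: 70.1
gripper_force: 0.0
```

```bash
python3 - <<'E'
from h import *
look('w6',-56)
E
```

```text
pin n 9075 y at x0 -54.1 slope -0.1154 z 24.5 res 0.34
remaining to row 146.4
t 9.6 tcp [510.9 -44.5  35.3] F [-0.5  0.2 -0.2] open 70.2 yang -0.1153 z [-0.  0. -1.]
tool-frame shift to pin [-11.2   3.4 -14.7]
```

Call:
play_rows:
  moves: [0,0,0,0.003,0,0.008,0.07,0,0,0,0,0,0.002,0.07,0,0,0,0,0,0,0.07,0,0,0,-0.004,0,0,0.07,0,0,0,-0.008,0,0,0.07,0,0,0,-0.008,0,0,0.07,0,0,0,-0.008,0,0,0.07,0,0,0,-0.008,0,0,0.07]

```text
time_s: 10.4
tcp_pos: [507.8, -77.9, 26.6]
tool_rot: [0.747, 0.665, 0.001, 0.001]
wrist_force: [-2.0, 0.4, 11.3]
opening: 70.3
gripper_force: 5.7
```

Call:
play_rows:
  moves: [0,0,0,-0.008,0,0,0.07,0,0,0,-0.004,0,-0.002,0.07,0,0,0,0,0,-0.008,0.07,0,0,0,0.012,0,0,0.07,0,0,0,0.012,0,0,0.07,0,0,0,0,0,0,0.07,0,0,0,0,0,0,0.07]

```text
time_s: 11.1
tcp_pos: [508.4, -64.8, 35.3]
tool_rot: [0.746, 0.666, -0.0, -0.0]
wrist_force: [-1.3, -0.2, -0.2]
opening: 70.2
gripper_force: 0.0
```

```bash
python3 - <<'E'
from h import *
look('w7',-78)
E
```

```text
pin n 8075 y at x0 -79.3 slope -0.1154 z 24.6 res 0.35
remaining to row 121.3
t 11.15 tcp [508.4 -65.1  35.3] F [ 0.2 -0.1  1.6] open 70.2 yang -0.1148 z [-0.  0. -1.]
tool-frame shift to pin [-12.3   6.  -14.7]
```

25 mm per cycle, straight and with no slip. Two more cycles.

Call:
play_rows:
  moves: [0,0,0,-0.001,0,0.008,0.07,0,0,0,0,0,0.002,0.07,0,0,0,0,0,0,0.07,0,0,0,-0.004,0,0,0.07,0,0,0,-0.008,0,0,0.07,0,0,0,-0.008,0,0,0.07,0,0,0,-0.008,0,0,0.07,0,0,0,-0.008,0,0,0.07]

```text
time_s: 11.95
tcp_pos: [504.9, -103.2, 26.7]
tool_rot: [0.747, 0.665, 0.001, 0.001]
wrist_force: [-1.7, 0.4, 11.2]
opening: 69.8
gripper_force: 5.7
```

Call:
play_rows:
  moves: [0,0,0,-0.008,0,0,0.07,0,0,0,-0.004,0,-0.002,0.07,0,0,0,0,0,-0.008,0.07,0,0,0,0.012,0,0,0.07,0,0,0,0.011,0,0,0.07,0,0,0,0,0,0,0.07,0,0,0,0,0,0,0.07]

```text
time_s: 12.65
tcp_pos: [505.4, -90.6, 35.3]
tool_rot: [0.746, 0.666, -0.0, -0.0]
wrist_force: [-1.0, 0.2, 0.1]
opening: 70.2
gripper_force: 0.0
```

Call:
play_rows:
  moves: [0,0,0,0,0,0.008,0.07,0,0,0,0,0,0.002,0.07,0,0,0,0,0,0,0.07,0,0,0,-0.004,0,0,0.07,0,0,0,-0.008,0,0,0.07,0,0,0,-0.008,0,0,0.07,0,0,0,-0.008,0,0,0.07,0,0,0,-0.008,0,0,0.07]

```text
time_s: 13.45
tcp_pos: [502.0, -128.0, 26.6]
tool_rot: [0.747, 0.665, 0.0, 0.001]
wrist_force: [-1.0, 1.1, 11.7]
opening: 70.2
gripper_force: 5.8
```

Call:
play_rows:
  moves: [0,0,0,-0.008,0,0,0.07,0,0,0,-0.004,0,-0.002,0.07,0,0,0,0,0,-0.008,0.07,0,0,0,0.012,0,0,0.07,0,0,0,0.011,0,0,0.07,0,0,0,0,0,0,0.07,0,0,0,0,0,0,0.07]

```text
time_s: 14.15
tcp_pos: [502.5, -115.5, 35.2]
tool_rot: [0.746, 0.666, -0.0, -0.0]
wrist_force: [0.4, 0.2, -0.5]
opening: 69.8
gripper_force: 0.0
```

```bash
python3 - <<'E'
from h import *
look('w8',-128)
E
```

```text
pin n 8068 y at x0 -129.7 slope -0.1156 z 24.5 res 0.36
remaining to row 70.9
t 14.2 tcp [ 502.6 -115.8   35.3] F [-0.  -0.2 -0.7] open 70.1 yang -0.1148 z [-0.  0. -1.]
tool-frame shift to pin [-10.9  11.8 -14.7]
```

Call:
play_rows:
  moves: [0,0,0,0,0,0.008,0.07,0,0,0,0,0,0.002,0.07,0,0,0,0,0,0,0.07,0,0,0,-0.004,0,0,0.07,0,0,0,-0.008,0,0,0.07,0,0,0,-0.008,0,0,0.07,0,0,0,-0.008,0,0,0.07,0,0,0,-0.008,0,0,0.07]

```text
time_s: 15.0
tcp_pos: [499.1, -152.9, 26.7]
tool_rot: [0.747, 0.665, 0.0, 0.001]
wrist_force: [-1.4, -0.2, 10.8]
opening: 70.3
gripper_force: 5.6
```

Call:
play_rows:
  moves: [0,0,0,-0.008,0,0,0.07,0,0,0,-0.004,0,-0.002,0.07,0,0,0,0,0,-0.008,0.07,0,0,0,0.012,0,0,0.07,0,0,0,0.011,0,0,0.07,0,0,0,0,0,0,0.07,0,0,0,0,0,0,0.07]

```text
time_s: 15.7
tcp_pos: [499.6, -140.3, 35.3]
tool_rot: [0.746, 0.666, -0.0, -0.0]
wrist_force: [-0.8, 0.6, 0.6]
opening: 70.2
gripper_force: 0.0
```

Call:
play_rows:
  moves: [0,0,0,0,0,0.008,0.07,0,0,0,0,0,0.002,0.07,0,0,0,0,0,0,0.07,0,0,0,-0.004,0,0,0.07,0,0,0,-0.008,0,0,0.07,0,0,0,-0.008,0,0,0.07,0,0,0,-0.008,0,0,0.07,0,0,0,-0.008,0,0,0.07]

```text
time_s: 16.5
tcp_pos: [496.2, -177.8, 26.7]
tool_rot: [0.747, 0.665, 0.0, 0.001]
wrist_force: [-1.0, 0.6, 11.0]
opening: 70.5
gripper_force: 5.6
```

Call:
play_rows:
  moves: [0,0,0,-0.008,0,0,0.07,0,0,0,-0.004,0,-0.002,0.07,0,0,0,0,0,-0.008,0.07,0,0,0,0.012,0,0,0.07,0,0,0,0.011,0,0,0.07,0,0,0,0,0,0,0.07,0,0,0,0,0,0,0.07]

```text
time_s: 17.2
tcp_pos: [496.8, -165.1, 35.3]
tool_rot: [0.746, 0.666, -0.0, -0.0]
wrist_force: [-0.3, 0.2, -0.4]
opening: 70.1
gripper_force: 0.0
```

```bash
python3 - <<'E'
from h import *
look('w9',-178)
E
```

```text
pin n 7906 y at x0 -180.1 slope -0.1172 z 24.7 res 0.39
remaining to row 20.5
t 17.25 tcp [ 496.8 -165.5   35.3] F [ 0.6  0.3 -0.2] open 69.7 yang -0.1149 z [-0.  0. -1.]
tool-frame shift to pin [-10.6  17.5 -14.7]
```

The last stroke is 20 mm of pin travel. It eases to a stop under the tips and then lifts straight up.

Call:
play_rows:
  moves: [0,0,0,0,0,0.008,0.07,0,0,0,0,0,0.002,0.07,0,0,0,0,0,0,0.07,0,0,0,-0.004,0,0,0.07,0,0,0,-0.007,0,0,0.07,0,0,0,-0.007,0,0,0.07,0,0,0,-0.007,0,0,0.07,0,0,0,-0.006,0,0,0.07]

```text
time_s: 18.05
tcp_pos: [493.9, -197.8, 26.7]
tool_rot: [0.747, 0.665, 0.0, 0.001]
wrist_force: [-1.9, -0.1, 10.9]
opening: 69.8
gripper_force: 5.5
```

Call:
play_rows:
  moves: [0,0,0,-0.004,0,0,0.07,0,0,0,-0.002,0,0,0.07,0,0,0,-0.001,0,0,0.07,0,0,0,0,0,0,0.07,0,0,0,0,0,0,0.07,0,0,0,0,0,-0.002,0.07,0,0,0,0,0,-0.01,0.07,0,0,0,0,0,-0.03,0.07]

```text
time_s: 18.85
tcp_pos: [490.1, -202.9, 65.5]
tool_rot: [0.747, 0.665, -0.001, -0.003]
wrist_force: [-0.4, 0.1, -0.5]
opening: 69.9
gripper_force: 0.0
```

Call:
play_rows:
  moves: [0,0,0,0,0,-0.04,0.07,0,0,0,0,0,-0.04,0.07,0,0,0,0.045,0,-0.02,0.07,0,0,0,0.045,0,0,0.07,0,0,0,0.045,0,0,0.07,0,0,0,0.045,0,0,0.07,0,0,0,0.045,0,0,0.07,0,0,0,0,0,0,0.07]

```text
time_s: 19.65
tcp_pos: [518.6, 24.3, 167.6]
tool_rot: [0.745, 0.667, 0.001, -0.001]
wrist_force: [-0.0, -0.9, -1.2]
opening: 69.8
gripper_force: 0.0
```

```bash
python3 - <<'E'
from h import *
st();a=grab('top','top9');pin(a,513,-200,45);b=grab('scene','sc9');pin(b,513,-200,45)
cv2.imwrite('pics/end.png',cv2.resize(np.hstack([a['color'],b['color']])[:,:,::-1],(800,300),interpolation=cv2.INTER_AREA))
E
```

```text
t 19.65 tcp [518.6  24.3 167.6] F [-0.  -0.9 -1.2] open 69.8 yang -0.1104 z [ 0.     0.002 -1.   ]
pin n 617 y at x0 -197.5 slope -0.1155 z 25.0 res 1.2
remaining to row 3.0
pin n 661 y at x0 -197.0 slope -0.1258 z 25.7 res 1.31
remaining to row 3.6
```

View pics/end.png

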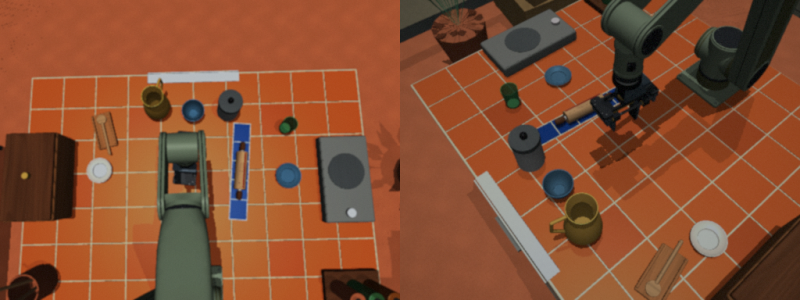

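The pin lies at (240,170) in the middle of the blue row, about 3 mm off its centre line. The other things stand where they were and the arm is clear.

```bash
python3 - <<'E'
from h import *
print(r.hand_in())
E
```

```text
the job is handed in; nothing more can be done
None
```

The rolling pin was rolled from above onto the blue row and lies at rest about 3 mm from its centre line. Both barrel ends are over the blue, nothing else was moved, and the job was handed in at about 20 s.

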